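# Open the code-locked sample drawer

### The arm

A 6-joint arm with a two-finger parallel gripper is mounted at the origin on the work surface. World frame = base frame: x ahead of the robot, y to its left, z up, the work surface at z = 0. Lengths are in m, angles in rad, forces in N, time in s.
With the tool pointing down it reaches from about 0.35 to 0.975 m from the base axis. Payload 17.4 kg.
Tool frame: the origin (TCP) lies at the very end of the fingers, on their centre line; the grasp point (between the pads) lies 19 mm behind it; z points along the fingers, y is the direction in which the jaws open and shut (so a half turn about z gives the same grasp; the last joint's range is limited). The gripper opens to 85 mm and grips with 20 to 120 N. Pads are 22 mm wide; open, the fingers measure 114 mm over their backs; the gripper's body (76 mm by 85 mm) begins 54 mm behind the grasp point. The pads swing forward as they close: fully open they stand 13 mm farther back than shut.
Start: joints at [-1.18, 0.116, 1.442, -0, 1.584, -0.038], TCP at [0.281, -0.614, 0.231] pointing down, gripper open.
Joint ranges: [-2.83, 2.83], [-0.83, 2.19], [0.07, 2.5], [-1.14, 4.28], [0.01, 3], [-2.97, 2.97]. Speed limits (rad/s): [1.89, 1.89, 2.22, 3.14, 3.14, 3.14].

### API

Orientations are given as a rotation vector (axis times angle).
In Python, from plant import arm gives the robot as it stands.
- The arm moves only by the tool apply_moves, never from a script. Its argument "commands" is a list of rows, each an object of numbers: "rx", "ry", "rz": the turn, a rotation vector about the tool's x, y, z in units of 5 degrees (1.0 is 5 degrees); "tx", "ty", "tz": the shift along the tool's x, y, z in mm; "gripper": the opening, from 0 (shut) to 1 (fully open). A call has exactly 8 rows; each row shifts and turns the commanded pose from where the row before left it, along the tool's axes as they then stand; what a row does not reach is not made up. A row lasts 1/12 s, in which the tool goes at most 41.7 mm and 7.16 degrees, less where a joint would pass 70% of its speed; a pose out of reach is approached as far as the arm can. A call with a gripper value outside its range is refused whole. The fingers move at their own pace and stop on an object; the grip force is fixed at half the most. Time passes only in rows, so rows that do not move let the fingers close, or fill a call up. It gives the time, the measured TCP pose, the force and the opening at its end, in the units of the state.
- arm.get_obs(): the state, without advancing time (a new reading comes with each control period).
- arm.read_camera(name): name is "scene" or "top"; returns the picture (400x640x3 uint8, red, green, blue); there is no depth.
- arm.camera_params(name): a dict with "fx", "fy", "cx", "cy" (pixels), "D" ([k1, k2, p1, p2, k3] as OpenCV has them; the pictures are not rectified), "pose" (4x4, takes a point from camera to world coordinates). Camera axes: x right, y down, z forward; pixel columns grow to the right and rows downward; lengths in m; the calibration is good to about 2 mm. A picture is of the moment at which its call begins. camera_params takes no time and is no camera call.
- arm.finish_job(): hands the job in, once; it reports no verdict.
The state is a dict: "t": time; "joint_positions": joint angles; "qd": joint speeds; "effort": joint torques, N m; "position": TCP position; "tool_rot": TCP orientation; "contact_force": force on the tool from outside, world axes, zero at the start; "ft_torque": the same for the moment, N m; "width": finger opening in m.
Only numpy, scipy, OpenCV 4.12 (cv2) and the standard library are available. Lean on these libraries where they do the work, as an engineer would, in place of code of your own. Each camera call takes 0.05 s, during which the arm holds its last target. There are 200 camera calls.

### The job

Unlock the sample drawer beside the evaporator: turn its three dials to the code 3-7-4 (left, middle, right as seen from the robot, the pointer on the mark, counting the marks clockwise from 0 beside the steel stud). With the code set, pull the drawer open all the way by its handle and let go, with the dials still on the code. Leave the beaker, bottle and spatula standing or lying where they are.

Things in the scene. Friction and masses are not known exactly. Their poses are not given: they have to be found in the camera images.
- cabinet: White steel drawer unit fixed to the bench, 200 deep (x) x 310 wide (y) x 110 mm high. Origin: centre of its underside; x points from front to back (the drawer front faces -x, to the robot), y to the left seen from the robot, z up. Three black dials stand in a row on its flat top, at cabinet x = -45 mm, y = +95 (left), 0 (middle), -95 mm (right).
- dial_left (a joint): Angle of the left dial (rad), clockwise from above: 0 on mark 0, 0.5236 per mark, 4.712 on mark 9, stops at both. Code mark 3 = 1.571. Stays put (friction 0.05 N m). Ten black marks 30 degrees apart on a grey disc: seen from the robot 0 is near left (steel stud just outside it), 9 near right, running over the far side; 0 and 5 longer. Mark n: 135 - 30n degrees anticlockwise from cabinet +x.
- dial_left_grip (a point): Grip point on the left dial's vertical axis (cabinet x -45, y +95 mm), 29 mm above the cabinet's top. Upright black bar, 14 mm thick, 43 mm long (22 behind the axis, 21 ahead), from 6 to 40 mm above the top, over a round skirt of 46 mm diameter. Its wedge-shaped nose, with a white line on top from axis to nose, is the pointer. x axis: along the pointer; z up.
- dial_middle (a joint): Angle of the middle dial (rad), clockwise from above: 0 on mark 0, 0.5236 per mark, 4.712 on mark 9, stops at both. Code mark 7 = 3.665. Stays put (friction 0.05 N m). Ten black marks 30 degrees apart on a grey disc: seen from the robot 0 is near left (steel stud just outside it), 9 near right, running over the far side; 0 and 5 longer. Mark n: 135 - 30n degrees anticlockwise from cabinet +x.
- dial_middle_grip (a point): Grip point on the middle dial's vertical axis (cabinet x -45, y +0 mm), 29 mm above the cabinet's top. Upright black bar, 14 mm thick, 43 mm long (22 behind the axis, 21 ahead), from 6 to 40 mm above the top, over a round skirt of 46 mm diameter. Its wedge-shaped nose, with a white line on top from axis to nose, is the pointer. x axis: along the pointer; z up.
- dial_right (a joint): Angle of the right dial (rad), clockwise from above: 0 on mark 0, 0.5236 per mark, 4.712 on mark 9, stops at both. Code mark 4 = 2.094. Stays put (friction 0.05 N m). Ten black marks 30 degrees apart on a grey disc: seen from the robot 0 is near left (steel stud just outside it), 9 near right, running over the far side; 0 and 5 longer. Mark n: 135 - 30n degrees anticlockwise from cabinet +x.
- dial_right_grip (a point): Grip point on the right dial's vertical axis (cabinet x -45, y -95 mm), 29 mm above the cabinet's top. Upright black bar, 14 mm thick, 43 mm long (22 behind the axis, 21 ahead), from 6 to 40 mm above the top, over a round skirt of 46 mm diameter. Its wedge-shaped nose, with a white line on top from axis to nose, is the pointer. x axis: along the pointer; z up.
- drawer (a joint): How far the drawer is pulled out of the cabinet's front (m): 0 shut, stop at 0.08. It slides along the cabinet's -x with about 2 N of friction and stays where it is left. A lock inside holds it within the first 4 mm until all three dials are on their code marks (to about 8 degrees).
- drawer_handle (a point): Middle of the drawer's aluminium bar handle, 106 mm above the bench. Bar along cabinet y, 130 mm long, 10 mm thick (x), 12 mm high, free below; 36 mm of free space between it and the drawer front; on two 12 mm wide brackets 59 mm either side of this point. Shut, it lies at cabinet x = -153 mm, y = 0; it moves with the drawer. Axes parallel to the cabinet's.
- beaker: Glass beaker, 72 mm diameter at the rim, 90 mm high, standing beside the cabinet (left or right). Origin: centre of its underside. To be left alone.
- bottle: Amber glass bottle with a white cap, 68 mm diameter, 150 mm high, standing on the other side of the cabinet. Origin: centre of its underside. To be left alone.
- spatula: Spatula 180 mm long, lying on the bench to the front right of the cabinet. To be left alone.

How it is judged:
By the outcome, as a careful person would: the job done as asked, in the order asked, and still so for the second after the job is handed in, with the robot touching nothing.
It also fails if it takes over 64 s, if anything falls off the work surface, if the arm or the gripper's body presses on something with over 40 N, if the wrist force passes 120 N, or if a joint passes its speed limit or range.

## Working session

There is one attempt and no reset: what is moved stays moved. The work goes in short steps, Python scripts to look and compute and a tool call to move; the robot and the scene stay as the last step left them, time stands still between calls to the robot, and variables do not carry over. Pictures are saved under pics/ and viewed, about 8 in all and at most 12, crops included, and the job is handed in when it is done.

Besides the shell and the picture viewer there is one more tool, called after ">>>" as name(argument=value, ...) on one line, values as JSON. apply_moves: Moves the arm, as the interface text tells. Its arguments: {"type":"object","properties":{"commands":{"type":"array","items":{"type":"object","properties":{"rx":{"type":"number"},"ry":{"type":"number"},"rz":{"type":"number"},"tx":{"type":"number"},"ty":{"type":"number"},"tz":{"type":"number"},"gripper":{"type":"number"}}}}},"required":["commands"]}

```bash
mkdir -p pics; ls
python3 - <<'E'
from plant import arm
import cv2
o=arm.get_obs()
for k in("t","position","tool_rot","width"):print(k,o[k])
for n in("scene","top"):
    cv2.imwrite(f"pics/{n}0.png",arm.read_camera(n)[:,:,::-1]); print(n,arm.camera_params(n))
E
```

```text
pics
t 0.0
position [ 0.28056117 -0.61371246  0.23052996]
tool_rot [-3.06852738e+00 -6.68117490e-01  3.13003202e-04]
width 0.085241495504861
scene {'fx': 376.7421113945461, 'fy': 376.7421113945461, 'cx': 318.4338232443441, 'cy': 198.99983767898968, 'D': array([0.00106541, 0.        , 0.        , 0.        , 0.        ]), 'pose': array([[-0.87946163,  0.40598678, -0.24843909,  0.80579418],
       [ 0.47589101,  0.75952459, -0.44345253,  0.43909837],
       [ 0.00865974, -0.50822941, -0.86117819,  0.88540612],
       [ 0.        ,  0.        ,  0.        ,  1.        ]])}
top {'fx': 510.40900137656513, 'fy': 510.40900137656513, 'cx': 320.79401477108, 'cy': 198.396597465536, 'D': array([-0.01751816,  0.        ,  0.        ,  0.        ,  0.        ]), 'pose': array([[-0.02430945, -0.98520226,  0.16966308,  0.39093411],
       [-0.99966254,  0.02240117, -0.01315293,  0.02150978],
       [ 0.00915764, -0.16992556, -0.98541435,  1.20207942],
       [ 0.        ,  0.        ,  0.        ,  1.        ]])}
```

View pics/top0.png

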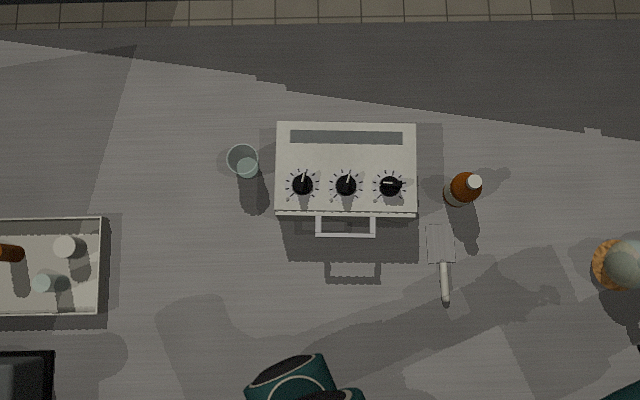

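View pics/scene0.png

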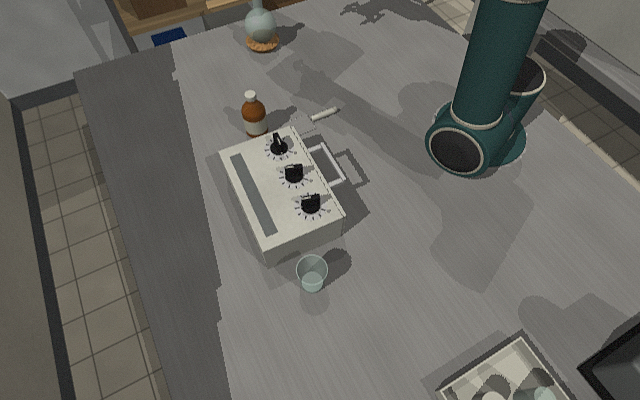

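The top view shows the cabinet top with corners near (277,122), (416,122), (417,212) and (275,212). The dials are near (303,184), (346,184) and (390,185), the handle bar is near (346,235), the beaker is on the left and the bottle on the right. Next I'll fit the cabinet pose and warp the top to a metric view.

```bash
cat > h.py <<'E'
import numpy as np, cv2
from plant import arm
def proj(P,n="top"):
    c=arm.camera_params(n); T=np.linalg.inv(c["pose"]); K=np.array([[c["fx"],0,c["cx"]],[0,c["fy"],c["cy"]],[0,0,1]])
    return cv2.projectPoints(np.float64(P).reshape(-1,1,3),cv2.Rodrigues(T[:3,:3])[0],T[:3,3],K,c["D"])[0][:,0]
def unproj(uv,z,n="top"):
    c=arm.camera_params(n); K=np.array([[c["fx"],0,c["cx"]],[0,c["fy"],c["cy"]],[0,0,1]])
    u=cv2.undistortPoints(np.float64(uv).reshape(-1,1,2),K,c["D"])[:,0]
    d=np.c_[u,np.ones(len(u))]@c["pose"][:3,:3].T; o=c["pose"][:3,3]
    return o+d*((z-o[2])/d[:,2])[:,None]
def ortho(img,x0,x1,y0,y1,z,s,n="top"):
    "metric view at height z; up = +x, left = +y; s px per mm"
    xs=np.arange(x1,x0,-.001/s); ys=np.arange(y1,y0,-.001/s)
    Y,X=np.meshgrid(ys,xs); p=proj(np.stack([X,Y,0*X+z],-1).reshape(-1,3),n).astype(np.float32).reshape(*X.shape,2)
    return cv2.remap(img,p,None,cv2.INTER_CUBIC)
E
python3 - <<'E'
from h import *
print(unproj([(277,122),(416,122),(417,213),(275,213)],.11).round(4))
print(unproj([(303,184),(346,184),(390,185)],.116).round(4), unproj([(346,236)],.112).round(4))
im=cv2.imread("pics/top0.png")
c=im[112:242,262:432]; cv2.imwrite("pics/crop0.png",cv2.resize(c,None,fx=4.5,fy=4.5,interpolation=cv2.INTER_CUBIC))
E
```

```text
[[ 0.7539  0.1003  0.11  ]
 [ 0.7473 -0.21    0.11  ]
 [ 0.5421 -0.2006  0.11  ]
 [ 0.5492  0.1066  0.11  ]]
[[ 0.6105  0.0448  0.116 ]
 [ 0.6084 -0.0485  0.116 ]
 [ 0.604  -0.144   0.116 ]] [[ 0.4957 -0.045   0.112 ]]
```

View pics/crop0.png

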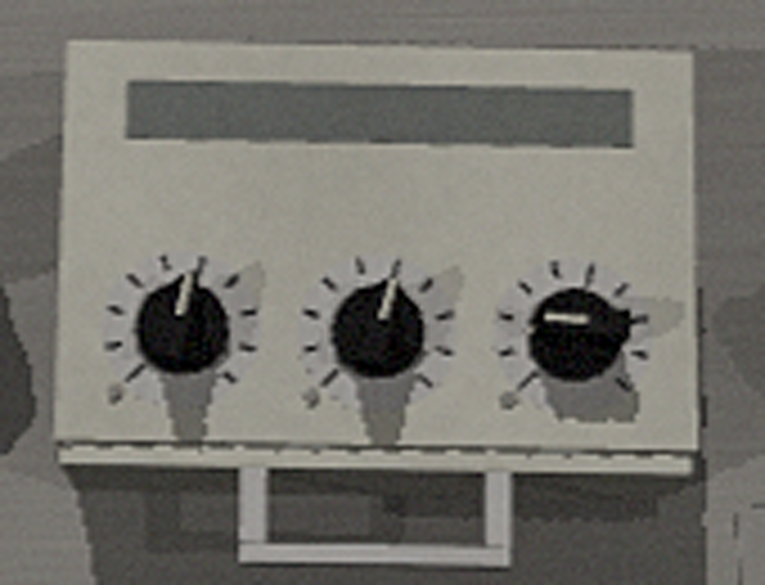

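The crop shows the top's corners near (68,40), (692,53), (697,448) and (57,441). The left and middle pointers sit near mark 5 and the right one points left, near mark 2. I'll fit the pose and measure the white lines at z = 0.15.

```bash
cat >> h.py <<'E'
def fit(uv,loc):
    "2D rigid fit of cabinet (x,y,yaw) from points at known heights"
    w=np.array([unproj([p],l[2])[0,:2] for p,l in zip(uv,loc)]); l=np.array(loc)[:,:2]
    lc,wc=l-l.mean(0),w-w.mean(0)
    a=np.arctan2((lc[:,0]*wc[:,1]-lc[:,1]*wc[:,0]).sum(),(lc*wc).sum())
    R=np.array([[np.cos(a),-np.sin(a)],[np.sin(a),np.cos(a)]]); t=w.mean(0)-R@l.mean(0)
    return t,a,(w-l@R.T-t)*1e3
E
python3 - <<'E'
from h import *
f=lambda x,y:((x+.5)/4.5-.5+262,(y+.5)/4.5-.5+112)
uv=[f(68,40),f(692,53),f(697,448),f(57,441),f(240,553),f(510,555)]
loc=[(.1,.155,.11),(.1,-.155,.11),(-.1,-.155,.11),(-.1,.155,.11),(-.153,.065,.112),(-.153,-.065,.112)]
t,a,r=fit(uv,loc); print("pose",t,np.degrees(a)); print(r.round(1))
R=np.array([[np.cos(a),-np.sin(a)],[np.sin(a),np.cos(a)]])
im=cv2.imread("pics/top0.png"); g=cv2.cvtColor(im,6)
for n,y in zip("LMR",(.095,0,-.095)):
    c=t+R@[-.045,y]; print(n,"axis",c)
    o=ortho(g,c[0]-.03,c[0]+.03,c[1]-.03,c[1]+.03,.15,4)
    Y,X=np.mgrid[:o.shape[0],:o.shape[1]]; 
    # white line: bright pixels surrounded by black bar
    d=np.hypot(X-120,Y-120); blob=((o>110)&(d<92)).astype(np.uint8)
    k,lab,st,cen=cv2.connectedComponentsWithStats(blob)
    for i in range(1,k):
        if 60<st[i,4]<4000:
            ys,xs=np.where(lab==i); p=np.c_[(120-ys),(120-xs)]/4.; m=p.mean(0)
            w,v=np.linalg.eigh(np.cov((p-m).T)); ang=np.degrees(np.arctan2(v[1,1],v[0,1]))-np.degrees(a)
            e=(p-m)@v[:,1]; print("  area",st[i,4],"mean(mm,fwd,left)",m.round(1),"len",(e.max()-e.min()).round(1),"sd",np.sqrt(w).round(1),"cab angle mod180",(ang%180).round(1),"dir from axis",(np.degrees(np.arctan2(m[1],m[0])-a)).round(1))
    big=cv2.resize(o,(240,240)); globals().setdefault("L",[]).append(big)
cv2.imwrite("pics/dials.png",np.hstack(L))
E
```

```text
pose [ 0.6511809  -0.04952798] -2.2704643226560086
[[ 0.1 -0.5]
 [-0.8 -0.1]
 [ 1.1  0.7]
 [-0.7 -1.3]
 [-0.4 -0.1]
 [ 0.8  1.3]]
L axis [0.60997981 0.04718019]
  area 1424 mean(mm,fwd,left) [ 11.5 -16.3] len 24.1 sd [1.6 5.9] cab angle mod180 39.7 dir from axis -52.5
M axis [ 0.60621622 -0.04774523]
R axis [ 0.60245264 -0.14267065]
  area 1829 mean(mm,fwd,left) [17.7  8. ] len 25.3 sd [1.8 6. ] cab angle mod180 113.6 dir from axis 26.7
  area 2721 mean(mm,fwd,left) [ 13.1 -11.9] len 27.0 sd [2.5 6.5] cab angle mod180 51.6 dir from axis -40.0
  area 1001 mean(mm,fwd,left) [1. 9.] len 19.7 sd [0.9 5.7] cab angle mod180 86.4 dir from axis 85.6
  area 94 mean(mm,fwd,left) [ -5.7 -21.7] len 6.2 sd [0.3 1.6] cab angle mod180 170.5 dir from axis -102.4
  area 122 mean(mm,fwd,left) [-12.9 -18.2] len 6.8 sd [0.4 1.7] cab angle mod180 142.6 dir from axis -123.1
```

View pics/dials.png

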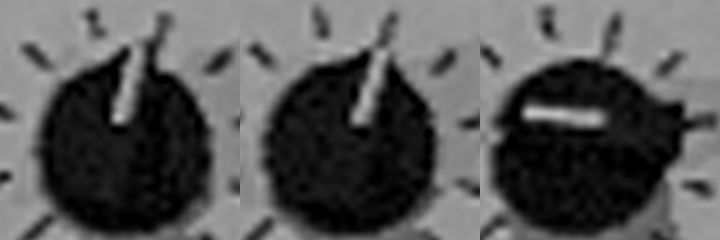

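The dial angles measured from the axis-to-nose lines (cabinet frame, anticlockwise) and the turns they need are:

| Dial | Now | Target | Turn |
|---|---|---|---|
| Left | −9.3° | 45° | +54.3° |
| Middle | −12.7° | −75° | −62.3° |
| Right | 87.4° | 15° | −72.4° |

I'll take them in the order right, left, middle to keep the wrist turns short.

```bash
cat >> h.py <<'E'
from scipy.spatial.transform import Rotation as Ro
def go(target,phi):
    "print tool-frame shift (mm) and turn (5-deg units) to reach target, tool down, tool x at world yaw phi deg"
    o=arm.get_obs(); R=Ro.from_rotvec(o["tool_rot"]); x=R.as_matrix()[:,0]
    G=Ro.from_euler("z",phi,degrees=True)*Ro.from_euler("x",180,degrees=True)
    print("t",round(o["t"],2),"pos",o["position"].round(4),"yaw",np.degrees(np.arctan2(x[1],x[0])).round(1),"F",o["contact_force"].round(1),"w",o["width"].round(4),"q6",o["joint_positions"][5].round(2))
    print("shift mm",(R.inv().apply(np.array(target)-o["position"])*1e3).round(1),"turn/5deg",(np.degrees((R.inv()*G).as_rotvec())/5).round(2))
E
python3 -c "
from h import *
go([.6025,-.1435,.2],85.1)"
```

```text
Traceback (most recent call last):
  File "h.py", line 28, in go
    print("t",round(o["t"],2),"pos",o["position"].round(4),"yaw",np.degrees(np.arctan2(x[1],x[0])).round(1),"F",o["contact_force"].round(1),"w",o["width"].round(4),"q6",o["joint_positions"][5].round(2))
                                                                                                                                                ^^^^^^^^^^^^^^^^
AttributeError: 'float' object has no attribute 'round'
```

```bash
sed -i 's/o\["width"\].round(4)/round(o["width"],4)/' h.py
python3 -c "
from h import *
go([.6025,-.1435,.2],85.1)"
```

```text
t 0.1 pos [ 0.2806 -0.6137  0.2306] yaw 24.6 F [-0.   0.2  0.3] w 0.0852 q6 -0.04
shift mm [ 488.3 -293.8   31. ] turn/5deg [-1.000e-02 -1.000e-02 -1.211e+01]
```

>>> apply_moves(commands=[{"tx":30.5,"ty":-18.4,"tz":1.9,"gripper":0.7},{"tx":30.5,"ty":-18.4,"tz":1.9,"gripper":0.7},{"tx":30.5,"ty":-18.4,"tz":1.9,"gripper":0.7},{"tx":30.5,"ty":-18.4,"tz":1.9,"gripper":0.7},{"tx":30.5,"ty":-18.4,"tz":1.9,"gripper":0.7},{"tx":30.5,"ty":-18.4,"tz":1.9,"gripper":0.7},{"tx":30.5,"ty":-18.4,"tz":1.9,"gripper":0.7},{"tx":30.5,"ty":-18.4,"tz":1.9,"gripper":0.7}])

```text
invalid input
```

>>> apply_moves(commands=[{"tx":30.5,"ty":-18.4,"tz":1.9,"gripper":0.7},{"tx":30.5,"ty":-18.4,"tz":1.9,"gripper":0.7},{"tx":30.5,"ty":-18.4,"tz":1.9,"gripper":0.7},{"tx":30.5,"ty":-18.4,"tz":1.9,"gripper":0.7},{"tx":30.5,"ty":-18.4,"tz":1.9,"gripper":0.7},{"tx":30.5,"ty":-18.4,"tz":1.9,"gripper":0.7},{"tx":30.5,"ty":-18.4,"tz":1.9,"gripper":0.7},{"tx":30.5,"ty":-18.4,"tz":1.9,"gripper":0.7}])

```text
invalid input
```

>>> apply_moves(commands=[{"rz":-1.35,"gripper":0.7},{"rz":-1.35,"gripper":0.7},{"rz":-1.35,"gripper":0.7},{"rz":-1.35,"gripper":0.7},{"rz":-1.35,"gripper":0.7},{"rz":-1.35,"gripper":0.7},{"rz":-1.35,"gripper":0.7},{"rz":-1.35,"gripper":0.7}])

```text
invalid input
```

```bash
python3 -c "
from h import *
go([.6025,-.1435,.12],85.1)
cv2.imwrite('pics/s1.png',arm.read_camera('scene')[60:300,180:440,::-1].repeat(3,0).repeat(3,1)[:600])"
```

```text
t 0.1 pos [ 0.2806 -0.6137  0.2306] yaw 24.6 F [-0.   0.2  0.3] w 0.0852 q6 -0.04
shift mm [ 488.3 -293.7  111. ] turn/5deg [-1.000e-02 -1.000e-02 -1.211e+01]
```

Those rows were refused, so every key may be required. I'll try one call with complete rows.

>>> apply_moves(commands=[{"tx":30.5,"ty":-18.4,"tz":1.9,"rx":0,"ry":0,"rz":0,"gripper":0.7},{"tx":30.5,"ty":-18.4,"tz":1.9,"rx":0,"ry":0,"rz":0,"gripper":0.7},{"tx":30.5,"ty":-18.4,"tz":1.9,"rx":0,"ry":0,"rz":0,"gripper":0.7},{"tx":30.5,"ty":-18.4,"tz":1.9,"rx":0,"ry":0,"rz":0,"gripper":0.7},{"tx":30.5,"ty":-18.4,"tz":1.9,"rx":0,"ry":0,"rz":0,"gripper":0.7},{"tx":30.5,"ty":-18.4,"tz":1.9,"rx":0,"ry":0,"rz":0,"gripper":0.7},{"tx":30.5,"ty":-18.4,"tz":1.9,"rx":0,"ry":0,"rz":0,"gripper":0.7},{"tx":30.5,"ty":-18.4,"tz":1.9,"rx":0,"ry":0,"rz":0,"gripper":0.7}])

```text
t: 0.82
position: [0.4419, -0.377, 0.2159]
tool_rot: [-3.07, -0.668, 0.0]
contact_force: [0.1, -0.5, -0.3]
width: 0.0597
```

>>> apply_moves(commands=[{"tx":30.5,"ty":-18.4,"tz":1.9,"rx":0,"ry":0,"rz":0,"gripper":0.7},{"tx":30.5,"ty":-18.4,"tz":1.9,"rx":0,"ry":0,"rz":0,"gripper":0.7},{"tx":30.5,"ty":-18.4,"tz":1.9,"rx":0,"ry":0,"rz":0,"gripper":0.7},{"tx":30.5,"ty":-18.4,"tz":1.9,"rx":0,"ry":0,"rz":0,"gripper":0.7},{"tx":30.5,"ty":-18.4,"tz":1.9,"rx":0,"ry":0,"rz":0,"gripper":0.7},{"tx":30.5,"ty":-18.4,"tz":1.9,"rx":0,"ry":0,"rz":0,"gripper":0.7},{"tx":30.5,"ty":-18.4,"tz":1.9,"rx":0,"ry":0,"rz":0,"gripper":0.7},{"tx":30.5,"ty":-18.4,"tz":1.9,"rx":0,"ry":0,"rz":0,"gripper":0.7}])

```text
t: 1.48
position: [0.6027, -0.1415, 0.2007]
tool_rot: [-3.07, -0.668, 0.0]
contact_force: [-0.1, -1.1, 0.9]
width: 0.0598
```

>>> apply_moves(commands=[{"tx":0,"ty":0,"tz":0,"rx":0,"ry":0,"rz":-1.35,"gripper":0.7},{"tx":0,"ty":0,"tz":0,"rx":0,"ry":0,"rz":-1.35,"gripper":0.7},{"tx":0,"ty":0,"tz":0,"rx":0,"ry":0,"rz":-1.35,"gripper":0.7},{"tx":0,"ty":0,"tz":0,"rx":0,"ry":0,"rz":-1.35,"gripper":0.7},{"tx":0,"ty":0,"tz":0,"rx":0,"ry":0,"rz":-1.35,"gripper":0.7},{"tx":0,"ty":0,"tz":0,"rx":0,"ry":0,"rz":-1.35,"gripper":0.7},{"tx":0,"ty":0,"tz":0,"rx":0,"ry":0,"rz":-1.35,"gripper":0.7},{"tx":0,"ty":0,"tz":0,"rx":0,"ry":0,"rz":-1.35,"gripper":0.7}])

```text
t: 2.15
position: [0.602, -0.1432, 0.2006]
tool_rot: [-2.426, -1.996, 0.0]
contact_force: [-0.1, 0.4, 0.4]
width: 0.0598
```

```bash
python3 -c "
from h import *
go([.6025,-.1435,.12],85.1)"
```

```text
t 2.15 pos [ 0.602  -0.1432  0.2006] yaw 78.9 F [-0.1  0.4  0.4] w 0.0598 q6 -0.08
shift mm [-0.2  0.6 80.6] turn/5deg [-0.01 -0.   -1.24]
```

>>> apply_moves(commands=[{"tx":0,"ty":0.5,"tz":0,"rx":0,"ry":0,"rz":-1.24,"gripper":0.7},{"tx":0,"ty":0,"tz":15,"rx":0,"ry":0,"rz":0,"gripper":0.7},{"tx":0,"ty":0,"tz":15,"rx":0,"ry":0,"rz":0,"gripper":0.7},{"tx":0,"ty":0,"tz":15,"rx":0,"ry":0,"rz":0,"gripper":0.7},{"tx":0,"ty":0,"tz":15,"rx":0,"ry":0,"rz":0,"gripper":0.7},{"tx":0,"ty":0,"tz":12,"rx":0,"ry":0,"rz":0,"gripper":0.7},{"tx":0,"ty":0,"tz":8,"rx":0,"ry":0,"rz":0,"gripper":0.7},{"tx":0,"ty":0,"tz":0,"rx":0,"ry":0,"rz":0,"gripper":0.7}])

```text
t: 2.82
position: [0.6018, -0.1431, 0.1183]
tool_rot: [-2.319, -2.115, 0.002]
contact_force: [0.2, -0.8, -0.3]
width: 0.0599
```

>>> apply_moves(commands=[{"tx":0,"ty":0,"tz":0,"rx":0,"ry":0,"rz":0,"gripper":0.5},{"tx":0,"ty":0,"tz":0,"rx":0,"ry":0,"rz":0,"gripper":0.4},{"tx":0,"ty":0,"tz":0,"rx":0,"ry":0,"rz":0,"gripper":0.3},{"tx":0,"ty":0,"tz":0,"rx":0,"ry":0,"rz":0,"gripper":0.2},{"tx":0,"ty":0,"tz":0,"rx":0,"ry":0,"rz":0,"gripper":0.1},{"tx":0,"ty":0,"tz":0,"rx":0,"ry":0,"rz":0,"gripper":0},{"tx":0,"ty":0,"tz":0,"rx":0,"ry":0,"rz":0,"gripper":0},{"tx":0,"ty":0,"tz":0,"rx":0,"ry":0,"rz":0,"gripper":0}])

```text
t: 3.48
position: [0.601, -0.1433, 0.1221]
tool_rot: [-2.319, -2.116, 0.004]
contact_force: [-23.4, 2.6, 14.7]
width: 0.0128
```

```bash
python3 -c "
from h import *
go([.6025,-.1435,.12],12.7)
cv2.imwrite('pics/s1.png',arm.read_camera('scene')[80:260,200:400,::-1].repeat(3,0).repeat(3,1))"
```

```text
t 3.48 pos [ 0.601  -0.1433  0.1221] yaw 84.8 F [-23.4   2.6  14.7] w 0.0128 q6 -0.18
shift mm [-0.   1.5  2.1] turn/5deg [-0.03  0.03 14.41]
```

View pics/s1.png

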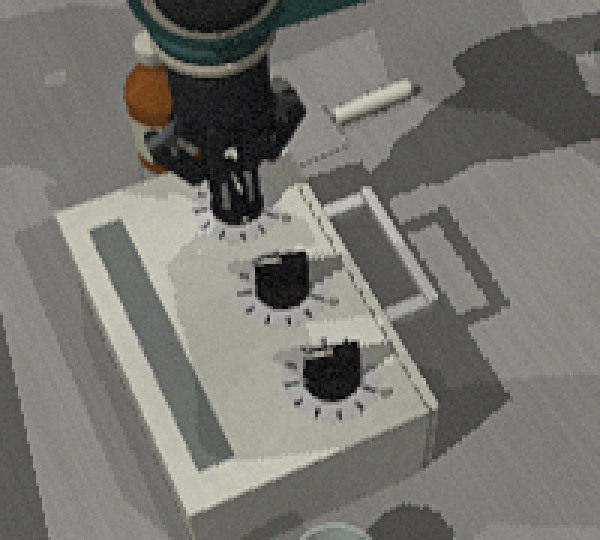

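The gripper holds the right dial at yaw 84.8°, close to the 85.1° I measured. The force shows it about 1 mm too far in +x and resting lightly on the skirt, so I'll ease off and turn.

>>> apply_moves(commands=[{"tx":0,"ty":-1,"tz":-2.5,"rx":0,"ry":0,"rz":0,"gripper":0},{"tx":0,"ty":0,"tz":0,"rx":0,"ry":0,"rz":1.2,"gripper":0},{"tx":0,"ty":0,"tz":0,"rx":0,"ry":0,"rz":1.2,"gripper":0},{"tx":0,"ty":0,"tz":0,"rx":0,"ry":0,"rz":1.2,"gripper":0},{"tx":0,"ty":0,"tz":0,"rx":0,"ry":0,"rz":1.2,"gripper":0},{"tx":0,"ty":0,"tz":0,"rx":0,"ry":0,"rz":1.2,"gripper":0},{"tx":0,"ty":0,"tz":0,"rx":0,"ry":0,"rz":1.2,"gripper":0},{"tx":0,"ty":0,"tz":0,"rx":0,"ry":0,"rz":0,"gripper":0}])

```text
t: 4.2
position: [0.6007, -0.1433, 0.1224]
tool_rot: [-2.864, -1.289, 0.003]
contact_force: [-5.5, -0.9, -10.2]
width: 0.0136
```

```bash
python3 -c "
from h import *
go([.601,-.1435,.12],12.7)"
```

```text
t 4.2 pos [ 0.6007 -0.1433  0.1224] yaw 48.5 F [ -5.5  -0.9 -10.2] w 0.0136 q6 0.45
shift mm [0.1 0.3 2.4] turn/5deg [-0.02  0.02  7.15]
```

>>> apply_moves(commands=[{"tx":0,"ty":0,"tz":0.8,"rx":0,"ry":0,"rz":1.2,"gripper":0},{"tx":0,"ty":0,"tz":0,"rx":0,"ry":0,"rz":1.2,"gripper":0},{"tx":0,"ty":0,"tz":0,"rx":0,"ry":0,"rz":1.2,"gripper":0},{"tx":0,"ty":0,"tz":0,"rx":0,"ry":0,"rz":1.2,"gripper":0},{"tx":0,"ty":0,"tz":0,"rx":0,"ry":0,"rz":1.2,"gripper":0},{"tx":0,"ty":0,"tz":0,"rx":0,"ry":0,"rz":1.15,"gripper":0},{"tx":0,"ty":0,"tz":0,"rx":0,"ry":0,"rz":0,"gripper":0},{"tx":0,"ty":0,"tz":0,"rx":0,"ry":0,"rz":0,"gripper":0}])

```text
t: 4.87
position: [0.6008, -0.1435, 0.1223]
tool_rot: [3.121, 0.361, -0.003]
contact_force: [-7.8, -2.3, -4.6]
width: 0.0129
```

```bash
python3 -c "
from h import *
go([.6088,.0468,.21],-11.6)"
```

```text
t 4.87 pos [ 0.6008 -0.1435  0.1223] yaw 13.2 F [-7.8 -2.3 -4.6] w 0.0129 q6 1.07
shift mm [  51.  -183.5  -87.7] turn/5deg [0.   0.02 4.96]
```

Yaw is 13.2° against a target of 12.7°, which is good enough. I'll release, rise and go to the left dial.

>>> apply_moves(commands=[{"tx":0,"ty":0,"tz":0,"rx":0,"ry":0,"rz":0,"gripper":0.4},{"tx":0,"ty":0,"tz":-0.5,"rx":0,"ry":0,"rz":0,"gripper":0.7},{"tx":0,"ty":0,"tz":0,"rx":0,"ry":0,"rz":0,"gripper":0.7},{"tx":0,"ty":0,"tz":0,"rx":0,"ry":0,"rz":0,"gripper":0.7},{"tx":0,"ty":0,"tz":-17,"rx":0,"ry":0,"rz":0,"gripper":0.7},{"tx":0,"ty":0,"tz":-20,"rx":0,"ry":0,"rz":0,"gripper":0.7},{"tx":0,"ty":0,"tz":-20,"rx":0,"ry":0,"rz":0,"gripper":0.7},{"tx":0,"ty":0,"tz":-20,"rx":0,"ry":0,"rz":0,"gripper":0.7}])

```text
t: 5.53
position: [0.6016, -0.1432, 0.2013]
tool_rot: [3.121, 0.358, 0.001]
contact_force: [-0.7, 0.0, -0.1]
width: 0.0598
```

>>> apply_moves(commands=[{"tx":8.5,"ty":-30.6,"tz":0,"rx":0,"ry":0,"rz":0,"gripper":0.7},{"tx":8.5,"ty":-30.6,"tz":0,"rx":0,"ry":0,"rz":0,"gripper":0.7},{"tx":8.5,"ty":-30.6,"tz":0,"rx":0,"ry":0,"rz":0,"gripper":0.7},{"tx":8.5,"ty":-30.6,"tz":0,"rx":0,"ry":0,"rz":0,"gripper":0.7},{"tx":8.5,"ty":-30.6,"tz":0,"rx":0,"ry":0,"rz":1.25,"gripper":0.7},{"tx":8.5,"ty":-30.6,"tz":0,"rx":0,"ry":0,"rz":1.25,"gripper":0.7},{"tx":0,"ty":0,"tz":0,"rx":0,"ry":0,"rz":1.25,"gripper":0.7},{"tx":0,"ty":0,"tz":0,"rx":0,"ry":0,"rz":1.2,"gripper":0.7}])

```text
t: 6.2
position: [0.6135, 0.0487, 0.2004]
tool_rot: [-3.125, 0.324, -0.001]
contact_force: [-0.5, 1.0, -0.5]
width: 0.06
```

```bash
python3 -c "
from h import *
go([.6088,.0468,.122],-11.6)"
```

```text
t 6.2 pos [0.6135 0.0487 0.2004] yaw -11.8 F [-0.5  1.  -0.5] w 0.06 q6 1.82
shift mm [-4.3  2.8 78.4] turn/5deg [-0.   -0.01 -0.05]
```

>>> apply_moves(commands=[{"tx":-4.3,"ty":2.5,"tz":0,"rx":0,"ry":0,"rz":0,"gripper":0.7},{"tx":0,"ty":0,"tz":15,"rx":0,"ry":0,"rz":0,"gripper":0.7},{"tx":0,"ty":0,"tz":15,"rx":0,"ry":0,"rz":0,"gripper":0.7},{"tx":0,"ty":0,"tz":15,"rx":0,"ry":0,"rz":0,"gripper":0.7},{"tx":0,"ty":0,"tz":15,"rx":0,"ry":0,"rz":0,"gripper":0.7},{"tx":0,"ty":0,"tz":12,"rx":0,"ry":0,"rz":0,"gripper":0.7},{"tx":0,"ty":0,"tz":5,"rx":0,"ry":0,"rz":0,"gripper":0.7},{"tx":0,"ty":0,"tz":0,"rx":0,"ry":0,"rz":0,"gripper":0.7}])

```text
t: 6.87
position: [0.608, 0.0451, 0.1211]
tool_rot: [3.125, -0.321, -0.004]
contact_force: [0.1, 0.1, 0.1]
width: 0.0597
```

>>> apply_moves(commands=[{"tx":0,"ty":0,"tz":0,"rx":0,"ry":0,"rz":0,"gripper":0.5},{"tx":0,"ty":0,"tz":0,"rx":0,"ry":0,"rz":0,"gripper":0.4},{"tx":0,"ty":0,"tz":0,"rx":0,"ry":0,"rz":0,"gripper":0.3},{"tx":0,"ty":0,"tz":0,"rx":0,"ry":0,"rz":0,"gripper":0.2},{"tx":0,"ty":0,"tz":0,"rx":0,"ry":0,"rz":0,"gripper":0.1},{"tx":0,"ty":0,"tz":0,"rx":0,"ry":0,"rz":0,"gripper":0},{"tx":0,"ty":0,"tz":0,"rx":0,"ry":0,"rz":0,"gripper":0},{"tx":0,"ty":0,"tz":0,"rx":0,"ry":0,"rz":0,"gripper":0}])

```text
t: 7.53
position: [0.6088, 0.046, 0.1241]
tool_rot: [-3.124, 0.32, -0.001]
contact_force: [-2.1, 5.8, 4.8]
width: 0.0132
```

```bash
python3 -c "
from h import *
go([.6088,.0468,.122],42.7)"
```

```text
t 7.53 pos [0.6088 0.046  0.1241] yaw -11.7 F [-2.1  5.8  4.8] w 0.0132 q6 1.81
shift mm [-0.2 -0.8  2.1] turn/5deg [-1.000e-02 -2.000e-02 -1.088e+01]
```

>>> apply_moves(commands=[{"tx":0,"ty":-0.5,"tz":-1,"rx":0,"ry":0,"rz":-1.2,"gripper":0},{"tx":0,"ty":0,"tz":0,"rx":0,"ry":0,"rz":-1.2,"gripper":0},{"tx":0,"ty":0,"tz":0,"rx":0,"ry":0,"rz":-1.2,"gripper":0},{"tx":0,"ty":0,"tz":0,"rx":0,"ry":0,"rz":-1.2,"gripper":0},{"tx":0,"ty":0,"tz":0,"rx":0,"ry":0,"rz":-1.2,"gripper":0},{"tx":0,"ty":0,"tz":0,"rx":0,"ry":0,"rz":-1.2,"gripper":0},{"tx":0,"ty":0,"tz":0,"rx":0,"ry":0,"rz":-1.2,"gripper":0},{"tx":0,"ty":0,"tz":0,"rx":0,"ry":0,"rz":-1.2,"gripper":0}])

```text
t: 8.2
position: [0.6087, 0.0465, 0.1242]
tool_rot: [-2.982, -0.986, -0.001]
contact_force: [1.2, 5.8, -2.9]
width: 0.0129
```

>>> apply_moves(commands=[{"tx":0,"ty":0,"tz":0,"rx":0,"ry":0,"rz":-1.2,"gripper":0},{"tx":0,"ty":0,"tz":0,"rx":0,"ry":0,"rz":0,"gripper":0},{"tx":0,"ty":0,"tz":0,"rx":0,"ry":0,"rz":0,"gripper":0},{"tx":0,"ty":0,"tz":0,"rx":0,"ry":0,"rz":0,"gripper":0},{"tx":0,"ty":0,"tz":0,"rx":0,"ry":0,"rz":0,"gripper":0},{"tx":0,"ty":0,"tz":0,"rx":0,"ry":0,"rz":0,"gripper":0},{"tx":0,"ty":0,"tz":0,"rx":0,"ry":0,"rz":0,"gripper":0},{"tx":0,"ty":0,"tz":0,"rx":0,"ry":0,"rz":0,"gripper":0}])

```text
t: 8.87
position: [0.6087, 0.0466, 0.1241]
tool_rot: [-2.929, -1.133, -0.001]
contact_force: [-0.1, 7.6, -2.4]
width: 0.0132
```

```bash
python3 -c "
from h import *
go([.605,-.0485,.20],165)"
```

```text
t 8.87 pos [0.6087 0.0466 0.1241] yaw 42.3 F [-0.1  7.6 -2.4] w 0.0132 q6 0.87
shift mm [-66.7  67.8 -76. ] turn/5deg [ 1.000e-02 -2.000e-02 -2.454e+01]
```

>>> apply_moves(commands=[{"tx":0,"ty":0,"tz":0,"rx":0,"ry":0,"rz":0,"gripper":0.4},{"tx":0,"ty":0,"tz":0,"rx":0,"ry":0,"rz":0,"gripper":0.7},{"tx":0,"ty":0,"tz":0,"rx":0,"ry":0,"rz":0,"gripper":0.7},{"tx":0,"ty":0,"tz":0,"rx":0,"ry":0,"rz":0,"gripper":0.7},{"tx":0,"ty":0,"tz":-17,"rx":0,"ry":0,"rz":0,"gripper":0.7},{"tx":0,"ty":0,"tz":-20,"rx":0,"ry":0,"rz":0,"gripper":0.7},{"tx":0,"ty":0,"tz":-20,"rx":0,"ry":0,"rz":0,"gripper":0.7},{"tx":0,"ty":0,"tz":-19,"rx":0,"ry":0,"rz":0,"gripper":0.7}])

```text
t: 9.53
position: [0.6087, 0.0455, 0.2013]
tool_rot: [2.93, 1.132, 0.0]
contact_force: [-0.8, 0.9, -1.0]
width: 0.0598
```

>>> apply_moves(commands=[{"tx":-22.2,"ty":22.6,"tz":0,"rx":0,"ry":0,"rz":0,"gripper":0.7},{"tx":-22.2,"ty":22.6,"tz":0,"rx":0,"ry":0,"rz":0,"gripper":0.7},{"tx":-22.2,"ty":22.6,"tz":0,"rx":0,"ry":0,"rz":-1.35,"gripper":0.7},{"tx":0,"ty":0,"tz":0,"rx":0,"ry":0,"rz":-1.35,"gripper":0.7},{"tx":0,"ty":0,"tz":0,"rx":0,"ry":0,"rz":-1.35,"gripper":0.7},{"tx":0,"ty":0,"tz":0,"rx":0,"ry":0,"rz":-1.35,"gripper":0.7},{"tx":0,"ty":0,"tz":0,"rx":0,"ry":0,"rz":-1.35,"gripper":0.7},{"tx":0,"ty":0,"tz":0,"rx":0,"ry":0,"rz":-1.35,"gripper":0.7}])

```text
t: 10.2
position: [0.605, -0.0495, 0.2003]
tool_rot: [2.351, 2.083, 0.0]
contact_force: [-0.2, -0.1, 0.0]
width: 0.0598
```

>>> apply_moves(commands=[{"tx":0,"ty":0,"tz":0,"rx":0,"ry":0,"rz":-1.35,"gripper":0.7},{"tx":0,"ty":0,"tz":0,"rx":0,"ry":0,"rz":-1.35,"gripper":0.7},{"tx":0,"ty":0,"tz":0,"rx":0,"ry":0,"rz":-1.35,"gripper":0.7},{"tx":0,"ty":0,"tz":0,"rx":0,"ry":0,"rz":-1.35,"gripper":0.7},{"tx":0,"ty":0,"tz":0,"rx":0,"ry":0,"rz":-1.35,"gripper":0.7},{"tx":0,"ty":0,"tz":0,"rx":0,"ry":0,"rz":-1.35,"gripper":0.7},{"tx":0,"ty":0,"tz":0,"rx":0,"ry":0,"rz":-1.35,"gripper":0.7},{"tx":0,"ty":0,"tz":0,"rx":0,"ry":0,"rz":-1.35,"gripper":0.7}])

```text
t: 10.87
position: [0.605, -0.0494, 0.2002]
tool_rot: [1.149, 2.924, -0.0]
contact_force: [0.0, -0.8, -0.5]
width: 0.06
```

```bash
python3 -c "
from h import *
go([.605,-.0485,.123],165)"
```

```text
t 10.87 pos [ 0.605  -0.0494  0.2002] yaw 137.1 F [ 0.  -0.8 -0.5] w 0.06 q6 -0.95
shift mm [ 0.7  0.6 77.2] turn/5deg [-0.    0.   -5.58]
```

>>> apply_moves(commands=[{"tx":0.7,"ty":0.6,"tz":0,"rx":0,"ry":0,"rz":-1.12,"gripper":0.7},{"tx":0,"ty":0,"tz":0,"rx":0,"ry":0,"rz":-1.12,"gripper":0.7},{"tx":0,"ty":0,"tz":10,"rx":0,"ry":0,"rz":-1.12,"gripper":0.7},{"tx":0,"ty":0,"tz":15,"rx":0,"ry":0,"rz":-1.12,"gripper":0.7},{"tx":0,"ty":0,"tz":0,"rx":0,"ry":0,"rz":-1.12,"gripper":0.7},{"tx":0,"ty":0,"tz":17,"rx":0,"ry":0,"rz":0,"gripper":0.7},{"tx":0,"ty":0,"tz":17,"rx":0,"ry":0,"rz":0,"gripper":0.7},{"tx":0,"ty":0,"tz":17,"rx":0,"ry":0,"rz":0,"gripper":0.7}])

```text
t: 11.53
position: [0.605, -0.0485, 0.1238]
tool_rot: [0.416, 3.113, -0.0]
contact_force: [-0.1, 0.1, -1.7]
width: 0.0594
```

>>> apply_moves(commands=[{"tx":0,"ty":0,"tz":0,"rx":0,"ry":0,"rz":0,"gripper":0.5},{"tx":0,"ty":0,"tz":0,"rx":0,"ry":0,"rz":0,"gripper":0.4},{"tx":0,"ty":0,"tz":0,"rx":0,"ry":0,"rz":0,"gripper":0.3},{"tx":0,"ty":0,"tz":0,"rx":0,"ry":0,"rz":0,"gripper":0.2},{"tx":0,"ty":0,"tz":0,"rx":0,"ry":0,"rz":0,"gripper":0.1},{"tx":0,"ty":0,"tz":0,"rx":0,"ry":0,"rz":0,"gripper":0},{"tx":0,"ty":0,"tz":0,"rx":0,"ry":0,"rz":0,"gripper":0},{"tx":0,"ty":0,"tz":0,"rx":0,"ry":0,"rz":0,"gripper":0}])

```text
t: 12.2
position: [0.6055, -0.0488, 0.1257]
tool_rot: [0.416, 3.112, -0.001]
contact_force: [-1.1, -2.6, 6.6]
width: 0.0128
```

```bash
python3 -c "
from h import *
go([.605,-.0485,.123],102.7)"
```

```text
t 12.2 pos [ 0.6055 -0.0488  0.1257] yaw 164.8 F [-1.1 -2.6  6.6] w 0.0128 q6 -1.43
shift mm [0.5 0.2 2.7] turn/5deg [1.000e-02 3.000e-02 1.241e+01]
```

>>> apply_moves(commands=[{"tx":0,"ty":0,"tz":-0.5,"rx":0,"ry":0,"rz":1.24,"gripper":0},{"tx":0,"ty":0,"tz":0,"rx":0,"ry":0,"rz":1.24,"gripper":0},{"tx":0,"ty":0,"tz":0,"rx":0,"ry":0,"rz":1.24,"gripper":0},{"tx":0,"ty":0,"tz":0,"rx":0,"ry":0,"rz":1.24,"gripper":0},{"tx":0,"ty":0,"tz":0,"rx":0,"ry":0,"rz":1.24,"gripper":0},{"tx":0,"ty":0,"tz":0,"rx":0,"ry":0,"rz":1.24,"gripper":0},{"tx":0,"ty":0,"tz":0,"rx":0,"ry":0,"rz":1.24,"gripper":0},{"tx":0,"ty":0,"tz":0,"rx":0,"ry":0,"rz":1.24,"gripper":0}])

```text
t: 12.87
position: [0.6049, -0.0495, 0.1258]
tool_rot: [1.691, 2.646, -0.002]
contact_force: [-6.0, -9.9, 5.0]
width: 0.0129
```

>>> apply_moves(commands=[{"tx":0,"ty":0,"tz":0,"rx":0,"ry":0,"rz":1.24,"gripper":0},{"tx":0,"ty":0,"tz":0,"rx":0,"ry":0,"rz":1.24,"gripper":0},{"tx":0,"ty":0,"tz":0,"rx":0,"ry":0,"rz":0,"gripper":0},{"tx":0,"ty":0,"tz":0,"rx":0,"ry":0,"rz":0,"gripper":0},{"tx":0,"ty":0,"tz":0,"rx":0,"ry":0,"rz":0,"gripper":0},{"tx":0,"ty":0,"tz":0,"rx":0,"ry":0,"rz":0,"gripper":0},{"tx":0,"ty":0,"tz":0,"rx":0,"ry":0,"rz":0,"gripper":0},{"tx":0,"ty":0,"tz":0,"rx":0,"ry":0,"rz":0,"gripper":0}])

```text
t: 13.53
position: [0.6047, -0.0496, 0.1258]
tool_rot: [1.961, 2.453, -0.003]
contact_force: [-7.5, -9.9, 4.9]
width: 0.0129
```

```bash
python3 -c "
from h import *
go([.4972,-.0435,.205],87.7)"
```

```text
t 13.53 pos [ 0.6047 -0.0496  0.1258] yaw 102.7 F [-7.5 -9.9  4.9] w 0.0129 q6 -0.34
shift mm [  29.5 -103.6  -79.2] turn/5deg [-0.    0.03  3.01]
```

>>> apply_moves(commands=[{"tx":0,"ty":0,"tz":0,"rx":0,"ry":0,"rz":0,"gripper":0.4},{"tx":0,"ty":0,"tz":0,"rx":0,"ry":0,"rz":0,"gripper":0.7},{"tx":0,"ty":0,"tz":0,"rx":0,"ry":0,"rz":0,"gripper":0.7},{"tx":0,"ty":0,"tz":0,"rx":0,"ry":0,"rz":0,"gripper":0.7},{"tx":0,"ty":0,"tz":-17,"rx":0,"ry":0,"rz":0,"gripper":0.7},{"tx":0,"ty":0,"tz":-20,"rx":0,"ry":0,"rz":0,"gripper":0.7},{"tx":0,"ty":0,"tz":-20,"rx":0,"ry":0,"rz":0,"gripper":0.7},{"tx":0,"ty":0,"tz":-20,"rx":0,"ry":0,"rz":0,"gripper":0.7}])

```text
t: 14.2
position: [0.6049, -0.0482, 0.2025]
tool_rot: [-1.96, -2.455, -0.0]
contact_force: [-0.1, 0.4, -0.4]
width: 0.0596
```

>>> apply_moves(commands=[{"tx":9.8,"ty":-34.5,"tz":0,"rx":0,"ry":0,"rz":0,"gripper":0.4},{"tx":9.8,"ty":-34.5,"tz":0,"rx":0,"ry":0,"rz":0,"gripper":0.4},{"tx":9.8,"ty":-34.5,"tz":0,"rx":0,"ry":0,"rz":0,"gripper":0.4},{"tx":0,"ty":0,"tz":0,"rx":0,"ry":0,"rz":1,"gripper":0.4},{"tx":0,"ty":0,"tz":0,"rx":0,"ry":0,"rz":1,"gripper":0.4},{"tx":0,"ty":0,"tz":0,"rx":0,"ry":0,"rz":1,"gripper":0.4},{"tx":0,"ty":0,"tz":0,"rx":0,"ry":0,"rz":0,"gripper":0.4},{"tx":0,"ty":0,"tz":0,"rx":0,"ry":0,"rz":0,"gripper":0.4}])

```text
t: 14.87
position: [0.4975, -0.0425, 0.2017]
tool_rot: [2.261, 2.181, 0.0]
contact_force: [-0.4, -0.0, 0.2]
width: 0.0345
```

```bash
python3 -c "
from h import *
go([.4975,-.0435,.09],87.7)
s=arm.read_camera('scene')[90:250,210:380,::-1]; t=arm.read_camera('top')[150:260,262:432,::-1]
r=lambda i,f:cv2.resize(i,None,fx=f,fy=f,interpolation=2)
a,b=r(s,2.3),r(t,2.3); h=a.shape[0]; cv2.imwrite('pics/c1.png',np.hstack([a,cv2.copyMakeBorder(b,0,h-b.shape[0],0,0,0)]))"
```

```text
t 14.87 pos [ 0.4975 -0.0425  0.2017] yaw 87.9 F [-0.4 -0.   0.2] w 0.0345 q6 -0.1
shift mm [ -1.   -0.  111.7] turn/5deg [ 0.   -0.    0.05]
```

View pics/c1.png

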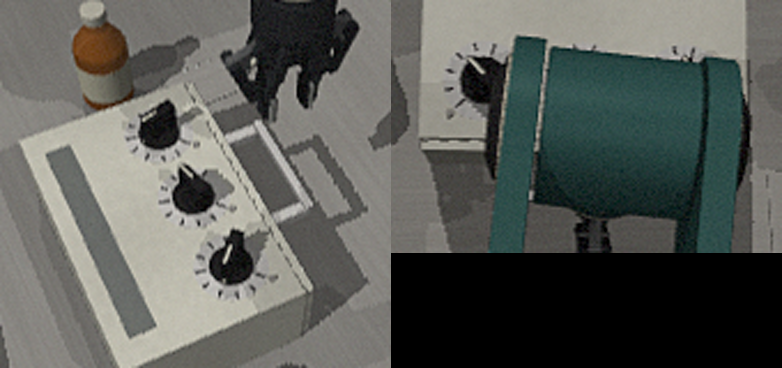

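The scene view shows the left pointer on the far left at mark 3 and the other two turned as planned. The fingers straddle the bar and the drawer is shut, so I'll descend and grip the handle.

>>> apply_moves(commands=[{"tx":0,"ty":0,"tz":17,"rx":0,"ry":0,"rz":0,"gripper":0.4},{"tx":0,"ty":0,"tz":17,"rx":0,"ry":0,"rz":0,"gripper":0.4},{"tx":0,"ty":0,"tz":17,"rx":0,"ry":0,"rz":0,"gripper":0.4},{"tx":0,"ty":0,"tz":17,"rx":0,"ry":0,"rz":0,"gripper":0.4},{"tx":0,"ty":0,"tz":16,"rx":0,"ry":0,"rz":0,"gripper":0.4},{"tx":0,"ty":0,"tz":16,"rx":0,"ry":0,"rz":0,"gripper":0.4},{"tx":0,"ty":0,"tz":11,"rx":0,"ry":0,"rz":0,"gripper":0.4},{"tx":0,"ty":0,"tz":0,"rx":0,"ry":0,"rz":0,"gripper":0.4}])

```text
t: 15.63
position: [0.4965, -0.0424, 0.0882]
tool_rot: [-2.261, -2.177, 0.003]
contact_force: [-1.6, -0.8, -1.1]
width: 0.0344
```

>>> apply_moves(commands=[{"tx":0,"ty":0,"tz":0,"rx":0,"ry":0,"rz":0,"gripper":0.3},{"tx":0,"ty":0,"tz":0,"rx":0,"ry":0,"rz":0,"gripper":0.2},{"tx":0,"ty":0,"tz":0,"rx":0,"ry":0,"rz":0,"gripper":0.1},{"tx":0,"ty":0,"tz":0,"rx":0,"ry":0,"rz":0,"gripper":0},{"tx":0,"ty":0,"tz":0,"rx":0,"ry":0,"rz":0,"gripper":0},{"tx":0,"ty":0,"tz":0,"rx":0,"ry":0,"rz":0,"gripper":0},{"tx":0,"ty":0,"tz":0,"rx":0,"ry":0,"rz":0,"gripper":0},{"tx":0,"ty":0,"tz":0,"rx":0,"ry":0,"rz":0,"gripper":0}])

```text
t: 16.3
position: [0.4965, -0.0426, 0.0918]
tool_rot: [-2.263, -2.177, 0.003]
contact_force: [-19.1, 0.9, 10.8]
width: 0.0088
```

>>> apply_moves(commands=[{"tx":0,"ty":-2,"tz":0,"rx":0,"ry":0,"rz":0,"gripper":0},{"tx":0,"ty":-3,"tz":0,"rx":0,"ry":0,"rz":0,"gripper":0},{"tx":0,"ty":-5,"tz":0,"rx":0,"ry":0,"rz":0,"gripper":0},{"tx":0,"ty":-6,"tz":0,"rx":0,"ry":0,"rz":0,"gripper":0},{"tx":0,"ty":-6,"tz":0,"rx":0,"ry":0,"rz":0,"gripper":0},{"tx":0,"ty":-6,"tz":0,"rx":0,"ry":0,"rz":0,"gripper":0},{"tx":0,"ty":-6,"tz":0,"rx":0,"ry":0,"rz":0,"gripper":0},{"tx":0,"ty":-6,"tz":0,"rx":0,"ry":0,"rz":0,"gripper":0}])

```text
t: 16.97
position: [0.4578, -0.041, 0.0918]
tool_rot: [2.263, 2.177, 0.003]
contact_force: [3.5, 1.0, 6.2]
width: 0.0086
```

The lock is open and the drawer is sliding. It has moved 38.7 mm.

>>> apply_moves(commands=[{"tx":0,"ty":-8,"tz":0,"rx":0,"ry":0,"rz":0,"gripper":0},{"tx":0,"ty":-8,"tz":0,"rx":0,"ry":0,"rz":0,"gripper":0},{"tx":0,"ty":-8,"tz":0,"rx":0,"ry":0,"rz":0,"gripper":0},{"tx":0,"ty":-7,"tz":0,"rx":0,"ry":0,"rz":0,"gripper":0},{"tx":0,"ty":-5,"tz":0,"rx":0,"ry":0,"rz":0,"gripper":0},{"tx":0,"ty":-3,"tz":0,"rx":0,"ry":0,"rz":0,"gripper":0},{"tx":0,"ty":-2,"tz":0,"rx":0,"ry":0,"rz":0,"gripper":0},{"tx":0,"ty":0,"tz":0,"rx":0,"ry":0,"rz":0,"gripper":0}])

```text
t: 17.63
position: [0.4166, -0.0393, 0.0918]
tool_rot: [2.263, 2.177, 0.002]
contact_force: [-1.8, 1.5, 8.6]
width: 0.0084
```

>>> apply_moves(commands=[{"tx":0,"ty":-0.5,"tz":0,"rx":0,"ry":0,"rz":0,"gripper":0},{"tx":0,"ty":-0.5,"tz":0,"rx":0,"ry":0,"rz":0,"gripper":0},{"tx":0,"ty":-0.5,"tz":0,"rx":0,"ry":0,"rz":0,"gripper":0},{"tx":0,"ty":0,"tz":0,"rx":0,"ry":0,"rz":0,"gripper":0},{"tx":0,"ty":0,"tz":0,"rx":0,"ry":0,"rz":0,"gripper":0},{"tx":0,"ty":0,"tz":0,"rx":0,"ry":0,"rz":0,"gripper":0},{"tx":0,"ty":0,"tz":0,"rx":0,"ry":0,"rz":0,"gripper":0},{"tx":0,"ty":0,"tz":0,"rx":0,"ry":0,"rz":0,"gripper":0}])

```text
t: 18.3
position: [0.4164, -0.0393, 0.0918]
tool_rot: [2.262, 2.176, 0.005]
contact_force: [12.0, 1.5, 1.1]
width: 0.0085
```

The stop is felt: 12 N with no further travel. I'll release, rise and clear the view.

>>> apply_moves(commands=[{"tx":0,"ty":0.5,"tz":0,"rx":0,"ry":0,"rz":0,"gripper":0.2},{"tx":0,"ty":0,"tz":0,"rx":0,"ry":0,"rz":0,"gripper":0.4},{"tx":0,"ty":0,"tz":0,"rx":0,"ry":0,"rz":0,"gripper":0.4},{"tx":0,"ty":0,"tz":0,"rx":0,"ry":0,"rz":0,"gripper":0.4},{"tx":0,"ty":0,"tz":-10,"rx":0,"ry":0,"rz":0,"gripper":0.4},{"tx":0,"ty":0,"tz":-20,"rx":0,"ry":0,"rz":0,"gripper":0.4},{"tx":0,"ty":0,"tz":-30,"rx":0,"ry":0,"rz":0,"gripper":0.4},{"tx":0,"ty":0,"tz":-30,"rx":0,"ry":0,"rz":0,"gripper":0.4}])

```text
t: 18.97
position: [0.415, -0.0393, 0.182]
tool_rot: [-2.264, -2.177, 0.001]
contact_force: [0.9, 0.1, 0.6]
width: 0.0343
```

>>> apply_moves(commands=[{"tx":0,"ty":0,"tz":-30,"rx":0,"ry":0,"rz":0,"gripper":0.4},{"tx":30,"ty":0,"tz":0,"rx":0,"ry":0,"rz":0,"gripper":0.4},{"tx":35,"ty":0,"tz":0,"rx":0,"ry":0,"rz":0,"gripper":0.4},{"tx":35,"ty":0,"tz":0,"rx":0,"ry":0,"rz":0,"gripper":0.4},{"tx":35,"ty":0,"tz":0,"rx":0,"ry":0,"rz":0,"gripper":0.4},{"tx":35,"ty":0,"tz":0,"rx":0,"ry":0,"rz":0,"gripper":0.4},{"tx":35,"ty":0,"tz":0,"rx":0,"ry":0,"rz":0,"gripper":0.4},{"tx":35,"ty":0,"tz":0,"rx":0,"ry":0,"rz":0,"gripper":0.4}])

```text
t: 19.63
position: [0.4245, 0.2023, 0.2116]
tool_rot: [2.264, 2.178, 0.001]
contact_force: [1.6, -0.8, -0.7]
width: 0.034
```

```bash
python3 -c "
from h import *
go([.4,.2,.2],87.7)
im=arm.read_camera('top')[:,:,::-1].copy(); cv2.imwrite('pics/f_full.png',im)
cv2.imwrite('pics/f1.png',cv2.resize(im[115:275,215:495],None,fx=2.8,fy=2.8,interpolation=2))
L=[ortho(im,cx-.03,cx+.03,cy-.03,cy+.03,.15,4)[:240,:240] for cx,cy in((.6087,.0468),(.605,-.049),(.601,-.1434))]
cv2.imwrite('pics/f2.png',np.hstack(L))"
```

```text
t 19.63 pos [0.4245 0.2023 0.2116] yaw 87.8 F [ 1.6 -0.8 -0.7] w 0.034 q6 0.43
shift mm [ -3.2 -24.4  11.6] turn/5deg [ 0.01 -0.    0.02]
```

View pics/f1.png

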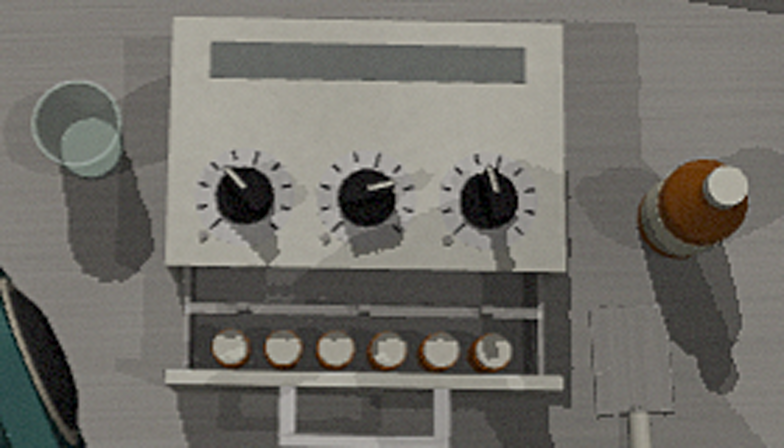

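View pics/f2.png

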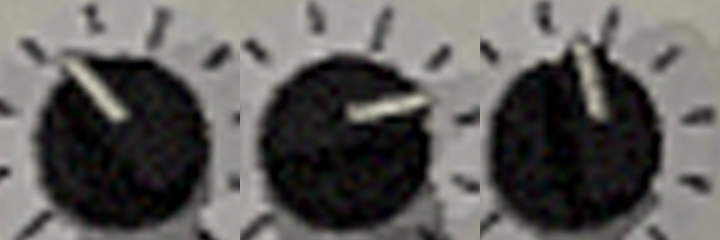

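```bash
python3 -c "
from plant import arm
print(arm.finish_job())"
```

```text
the job is handed in; nothing more can be done
None
```

The three dials are on 3-7-4, the drawer is pulled out to its stop, and the job is handed in. It took about 20 s of robot time.

- **Dials:** I set them right, then left, then middle. In the last picture, taken after letting go, the pointers read about 45.3°, −75.7° and 15.8° (left, middle, right). The code marks are at 45°, −75° and 15°, so all are within about 1°.
- **Drawer:** it travelled about 80 mm. A further 1.5 mm of pull then moved it only 0.2 mm and gave 12 N, which is the stop. I released the handle, and the last picture shows the drawer still open.
- **Other objects:** by eye, the beaker, bottle and spatula look to be where they were. The gripper ended clear of everything, reading under 2 N.
- **What went wrong:** my first move calls were refused because each row needed every key, and nothing moved. The camera estimate of the right dial was about 1 mm off in x. That gave a force of roughly 28 N (23 N sideways, 15 N upward) when the gripper closed, and I corrected it before turning the dial. Closing on the handle gave a similar 19 N sideways, which went away as I pulled.

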